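# Load the dosing stand and draw its piston to the ring

## Task

Load the dosing stand: first set the red-topped vial upright and fully home in the pocket marked with one yellow dot and let go of it, then the green-topped vial likewise in the pocket marked with two yellow dots. Then take the piston by its black head and draw it straight out along its leaning barrel, without forcing it sideways and without pulling it right out, until the red ring on its rod sits at the barrel's rim, and finish while still holding it there, motionless. Leave the steel weight, the blue-lidded pot and the timer where they stand.

Things in the scene. Friction and masses are not known exactly. Their poses are not given: they have to be found in the camera images.
- stand: Fixed grey dosing stand on a dark base plate 276 x 100 mm. Origin on the bench at mid-line; x to its back, y along it to the vial end, z up; turned up to 0.25 rad. y -13 to 133 mm: vial block 30 mm high with two round pockets, 48.5 mm wide, 22 mm deep. y -128 to -16: foot 14 mm high, with cheeks (at y -106 and -64, tops 50 mm above the bench) either side of the leaning barrel.
- pocket1 (a point): Centre of the floor of the pocket marked with one yellow dot (the dot is at its front edge), the nearer to the barrel; 8 mm above the bench, 22 mm below the pocket's mouth.
- pocket2 (a point): Centre of the floor of the pocket marked with two yellow dots, at the far end of the stand from the barrel, 68 mm from the other pocket; 8 mm above the bench, 22 mm below the mouth.
- barrel: Fixed aluminium barrel on the stand, 33 mm across at its rim. Origin at the rim's centre, 92 mm above the bench; z is the bore axis, out of the bore, leaning 22 degrees (0.384 rad) from vertical toward the stand's front (stand -x, the robot's side); y is the stand's y. Bore 17.5 mm wide, 82 mm deep.
- piston: Loose piston, about 120 g, in the barrel: black head 24 mm across, 38 mm long, resting on the rim; steel rod 16 mm across, 80 mm long. Origin at the head's underside centre (= barrel origin when seated), z along the rod out through the head. Red ring on the rod, 4 mm wide, middle 45 mm below the origin, hidden in the bore at first. Slides with light friction; drops back if released.
- vial_pink: Loose glass vial with pink contents and a white cap with a red top, 79 mm tall: body 44.4 mm across up to 60 mm, cap 33 mm across above. Origin at the centre of its underside, z up. Stands at the left or right front at the start.
- vial_green: Loose glass vial like the other, with green contents and a green-topped white cap; same size and origin.
- weight_1: Steel check weight, 31 mm across, 44 mm tall, on the bench; origin at its underside. Leave alone.
- sample_pot_1: White sample pot with blue lid, 49 mm across, 59 mm tall; origin at its underside. Leave alone.
- timer: White timer, 63 x 63 x 20 mm; origin at its underside. Leave alone.
Things that resemble listed ones, but are neither listed nor needed, are in the scene too. Leave any orange look-alike of the vial_green alone.

How it is judged:
By the outcome, as a careful person would: the job done as asked, in the order asked, and still so for the second after the job is handed in, while the arm keeps its last pose, push and grip.
It also fails if it takes over 64 s, if anything falls off the work surface, if the arm or the gripper's body presses on something with over 40 N, if the wrist force passes 120 N, or if a joint passes its speed limit or range.

## Robot

A 6-joint arm with a two-finger parallel gripper is mounted at the origin on a cart in front of the work surface, level with it; the furniture and walls round the work are solid. World frame = base frame: x ahead of the robot, y to its left, z up, the work surface at z = 0. Lengths are in m, angles in rad, forces in N, time in s.
With the tool pointing down it reaches from about 0.425 to 0.95 m from the base axis. Payload 3.5 kg.
Tool frame: the origin (TCP) lies at the very end of the fingers, on their centre line; the grasp point (between the pads) lies 19 mm behind it; z points along the fingers, y is the direction in which the jaws open and shut (so a half turn about z gives the same grasp; the last joint's range is limited). The gripper opens to 85 mm and grips with 20 to 120 N. Pads are 22 mm wide; open, the fingers measure 114 mm over their backs; the gripper's body (76 mm by 85 mm) begins 54 mm behind the grasp point. The pads swing forward as they close: fully open they stand 13 mm farther back than shut.
Start: joints at [1.029, 0.286, 1.577, -0, 1.279, -0.15], TCP at [0.258, 0.624, 0.231] pointing down, gripper open.
Joint ranges: [-2.77, 2.77], [-0.9, 2.22], [0.21, 2.48], [-1.53, 4.67], [0.24, 2.81], [-2.84, 2.84]. Speed limits (rad/s): [2.79, 2.79, 3.14, 3.14, 3.14, 3.14].

## Interface

Orientations are given as a unit quaternion [x, y, z, w].
In Python, from plant import ctrl, eyes, ticket gives the robot as it stands.
- The arm moves only by the tool send_rows, never from a script. Its arguments are lists of equal length, an entry for each row: "translation": the shift along the tool's x, y, z in units of 30 mm (1.0 is 30 mm), a list of three; "rotation": the turn, a rotation vector about the tool's x, y, z in units of 5 degrees (1.0 is 5 degrees), a list of three; "grip": the finger opening in mm, from 0 to 85.4. A call has 1 to 5 rows; each row shifts and turns the commanded pose from where the row before left it, along the tool's axes as they then stand; what a row does not reach is not made up. A row lasts 1/8 s, in which the tool goes at most 62.5 mm and 10.7 degrees, less where a joint would pass 70% of its speed; a pose out of reach is approached as far as the arm can. A call is refused whole if a number of a shift passes 1 or a number of a turn 1, either way. A call with a gripper value outside its range is refused whole. The fingers move at their own pace and stop on an object; "squeeze" is the grip in N (left out, the last holds). Time passes only in rows, so rows that do not move let the fingers close. It gives the time, the measured TCP pose, the force and the opening at its end, in the units of the state.
- ctrl.get_state(): the state, without advancing time (a new reading comes with each control period).
- eyes.read_camera(name): name is "scene" or "top" or "wrist"; returns a dict with "image" (420x560x3 uint8, blue, green, red), "mtx" (3x3 intrinsics, pixels), "xyz" and "orientation" of the camera in the world; the wrist camera has in their place "hand_eye" (4x4, takes a point from camera to tool coordinates, whose origin is the TCP and whose axes are the flange's). Camera axes: x right, y down, z forward; pixel columns grow to the right and rows downward; lengths in m; the calibration is good to about 2 mm. A picture is of the moment at which its call begins: read the wrist's pose just before it. There is no depth.
- ticket.sign_off(): hands the job in, once; it reports no verdict.
The state is a dict: "time": time; "qpos": joint angles; "dq": joint speeds; "joint_efforts": joint torques, N m; "eef_pos": TCP position; "tcp_rot": TCP orientation; "contact_force": force on the tool from outside, world axes, zero at the start; "wrist_torque": the same for the moment, N m; "opening": opening from 0.0 (shut) to 1.0 (fully open).
Only numpy, scipy, OpenCV 4.12 (cv2) and the standard library are available. Lean on these libraries where they do the work, as an engineer would, in place of code of your own. Each camera call takes 0.05 s, during which the arm holds its last target. There are 200 camera calls.

## Working session

There is one attempt and no reset: what is moved stays moved. The work goes in short steps, Python scripts to look and compute and a tool call to move; the robot and the scene stay as the last step left them, time stands still between calls to the robot, and variables do not carry over. Pictures are saved under pics/ and viewed, about 8 in all and at most 12, crops included, and the job is handed in when it is done.

Besides the shell and the picture viewer there is one more tool, called after "Request:" by a JSON object that holds its "name" and its "arguments". send_rows: Moves the arm, as the interface text tells. Its arguments: {"type":"object","properties":{"translation":{"type":"array"},"rotation":{"type":"array"},"grip":{"type":"array"},"squeeze":{"type":"number"}},"required":["translation","rotation","grip"]}

```bash
mkdir -p pics; ls; python3 - <<'E'
from plant import ctrl,eyes
import cv2,numpy as np
s=ctrl.get_state(); print(s)
ims=[]
for n in("top","scene"):
    c=eyes.read_camera(n); cv2.imwrite(f"pics/{n}0.png",c["image"]); np.savez(f"{n}0.npz",**c); print(n,c["mtx"],c["xyz"],c["orientation"])
c=eyes.read_camera("wrist"); print(c["hand_eye"])
E
```

```text
pics
{'time': 0.0, 'qpos': array([ 1.02897584e+00,  2.87186109e-01,  1.57816584e+00, -2.71180126e-05,
        1.27860903e+00, -1.50003203e-01]), 'dq': array([-0.00077173, -0.00033887, -0.00107746,  0.00019708, -0.00046255,
        0.0014252 ]), 'joint_efforts': array([ 3.61503025e-04, -4.05988276e+01, -2.92630792e+01, -1.56415495e-04,
        5.80530395e-03,  4.38409586e-06]), 'eef_pos': array([0.25740012, 0.62328618, 0.2299396 ]), 'tcp_rot': array([ 1.94653892e-01,  9.80871276e-01, -1.11842237e-03, -3.89285278e-04]), 'contact_force': array([-0.56777273,  0.55900092, -0.95839167]), 'wrist_torque': array([ 0.04238809,  0.00958065, -0.00963537]), 'opening': 0.9993791621080605}
top [[501.57922191   0.         274.56946319]
 [  0.         501.57922191 202.92001543]
 [  0.           0.           1.        ]] [ 0.24716951 -0.0135464   1.56779952] [-0.6939084   0.71333089 -0.06808832  0.07081074]
scene [[379.53736905   0.         285.31954465]
 [  0.         379.53736905 213.34140373]
 [  0.           0.           1.        ]] [-0.05066127 -0.29291738  0.70442422] [ 0.7832824  -0.48083487  0.21052025 -0.33308818]
[[ 3.14303056e-04 -9.63786322e-01 -2.66675510e-01  6.79117577e-02]
 [ 9.99999821e-01  1.67243001e-04  5.74167771e-04  6.71899937e-04]
 [-5.08775431e-04 -2.66675643e-01  9.63786202e-01 -1.42596045e-01]
 [ 0.00000000e+00  0.00000000e+00  0.00000000e+00  1.00000000e+00]]
```

View pics/top0.png

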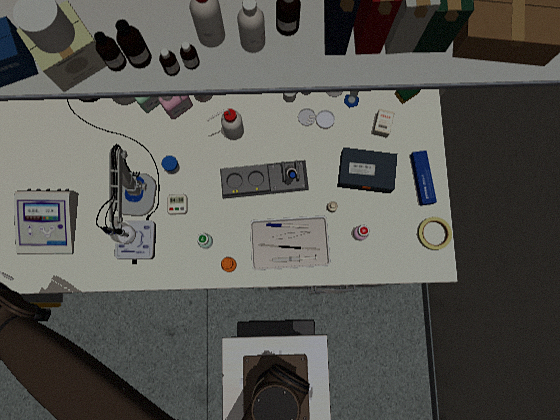

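View pics/scene0.png

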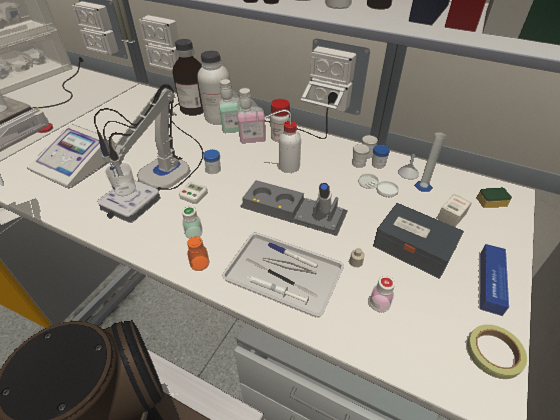

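```bash
cat > h.py <<'E'
import numpy as np,cv2
from scipy.spatial.transform import Rotation as R
def cam(name):
    from plant import ctrl,eyes
    s=ctrl.get_state(); c=eyes.read_camera(name)
    if name=="wrist":
        T=np.eye(4);T[:3,:3]=R.from_quat(s["tcp_rot"]).as_matrix();T[:3,3]=s["eef_pos"]
        T=T@c["hand_eye"]; return c["image"],c["mtx"],T
    T=np.eye(4);T[:3,:3]=R.from_quat(c["orientation"]).as_matrix();T[:3,3]=c["xyz"]
    return c["image"],c["mtx"],T
def ray(K,T,uv):
    d=T[:3,:3]@np.linalg.solve(K,[uv[0],uv[1],1.]); return T[:3,3],d
def onz(K,T,uv,z):
    o,d=ray(K,T,uv); return o+d*(z-o[2])/d[2]
def proj(K,T,P):
    p=T[:3,:3].T@(np.asarray(P)-T[:3,3]); p=K@p; return p[:2]/p[2]
def two(r1,r2):
    A=np.stack([r1[1],-r2[1]],1); t=np.linalg.lstsq(A,r2[0]-r1[0],rcond=None)[0]
    a=r1[0]+t[0]*r1[1]; b=r2[0]+t[1]*r2[1]; return (a+b)/2,np.linalg.norm(a-b)
def blobs(im,lo,hi,box,amin=4):
    x0,y0,x1,y1=box; h=cv2.cvtColor(im,cv2.COLOR_BGR2HSV)[y0:y1,x0:x1]
    m=cv2.inRange(h,np.array(lo),np.array(hi)); n,l,st,c=cv2.connectedComponentsWithStats(m)
    return sorted([(int(st[i,4]),(c[i]+[x0,y0]).round(1).tolist(),st[i,:4].tolist()) for i in range(1,n) if st[i,4]>=amin],reverse=True)
E
python3 - <<'E'
from h import *
D={}
for n in("top","scene"):
    c=dict(np.load(n+"0.npz"));T=np.eye(4);T[:3,:3]=R.from_quat(c["orientation"]).as_matrix();T[:3,3]=c["xyz"];D[n]=(c["image"],c["mtx"],T)
im,K,T=D["top"]; im2,K2,T2=D["scene"]
for nm,px in (("pink",(361,232)),("green",(205,240))): print(nm,onz(K,T,px,.079))
for nm,lo,hi,b,b2 in (("red",(0,120,60),(10,255,255),(345,215,380,250),(365,270,400,315)),("green",(50,100,30),(90,255,255),(190,225,220,255),(175,200,205,240)),("yel",(20,100,80),(40,255,255),(215,155,315,200),(235,175,310,225))):
    a=blobs(im,lo,hi,b,1);c=blobs(im2,lo,hi,b2,1);print(nm,a[:3],c[:3])
    if nm!="yel": print(onz(K,T,a[0][1],.079),onz(K2,T2,c[0][1],.079),two(ray(K,T,a[0][1]),ray(K2,T2,c[0][1])))
a=cv2.resize(im[145:275,190:390],None,fx=4,fy=4,interpolation=2)
cv2.imwrite("pics/t1.png",a)
b=cv2.resize(im2[170:320,165:405],None,fx=3.3,fy=3.3,interpolation=2); cv2.imwrite("pics/s1.png",b)
E
```

```text
pink [ 0.44809787 -0.2676534   0.079     ]
green [0.43701794 0.19883233 0.079     ]
red [(3, [363.3, 232.7], [18, 17, 2, 2]), (2, [366.5, 231.5], [21, 16, 2, 2]), (2, [362.5, 229.5], [17, 14, 2, 2])] [(60, [386.4, 282.0], [16, 8, 12, 9])]
[ 0.44580113 -0.27438727  0.079     ] [ 0.45305655 -0.27435229  0.079     ] (array([ 0.44483349, -0.27368936,  0.08864204]), np.float64(0.0020394958564236075))
green [(34, [202.0, 238.2], [9, 10, 7, 7])] [(30, [188.2, 210.0], [9, 8, 9, 5])]
[0.44267297 0.20780105 0.079     ] [0.44257645 0.20957387 0.079     ] (array([0.44204108, 0.20808354, 0.08026283]), np.float64(0.001324029101628131))
yel [(6, [236.5, 191.0], [21, 35, 2, 3]), (6, [233.2, 190.8], [17, 35, 3, 3]), (5, [256.4, 188.8], [41, 33, 2, 3])] [(8, [254.1, 199.1], [18, 23, 3, 3]), (7, [279.3, 206.4], [43, 31, 4, 2]), (7, [258.0, 200.3], [22, 24, 3, 3])]
```

View pics/t1.png

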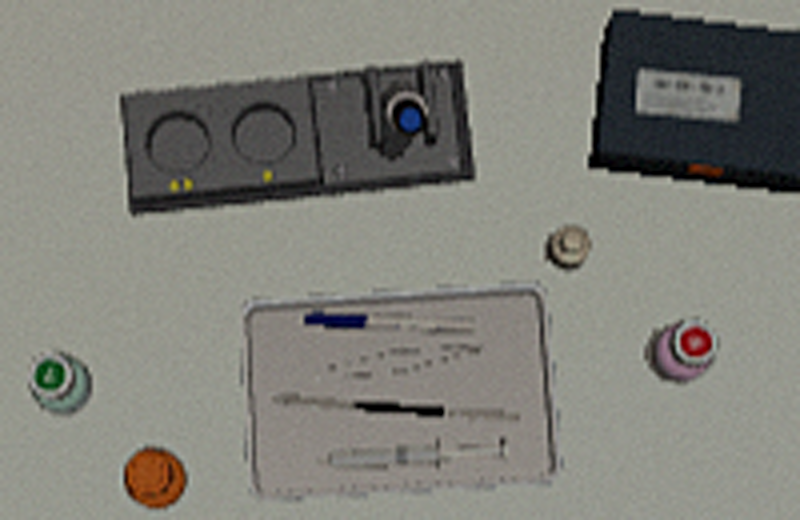

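View pics/s1.png

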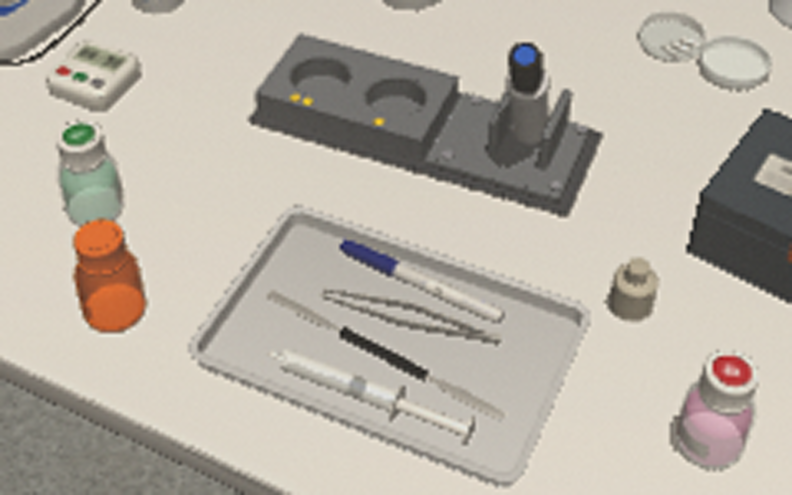

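```bash
cat >> h.py <<'E'
def down(yaw): # tool down, jaw axis y at world angle yaw
    return R.from_matrix(np.array([[-np.sin(yaw),np.cos(yaw),0],[np.cos(yaw),np.sin(yaw),0],[0,0,-1.]]))
def rows(p,r,wps,rnd=2,vmax=1.0):
    "wps: (pos,Rotation); prints per-row translation & rotation in units"
    for P,Q in wps:
        P=np.asarray(P,float)
        n=1
        while True:
            dt=[];dr=[];cp,cr=p.copy(),r;ok=True
            rv=(r.inv()*Q).as_rotvec()
            for i in range(n):
                t=np.round(cr.inv().apply((P-cp)/(n-i))/.03,rnd); w=np.round((cr.inv()*Q).as_rotvec()/(n-i)/np.radians(5),rnd)
                if max(abs(t).max(),abs(w).max())>vmax: ok=False;break
                cp=cp+cr.apply(t*.03); cr=cr*R.from_rotvec(w*np.radians(5)); dt.append(t.tolist());dr.append(w.tolist())
            if ok: break
            n+=1
        print(n,"T",[[x+0 for x in t] for t in dt],"R",[[x+0 for x in t] for t in dr],"->",cp.round(4))
        p,r=cp,cr
def now():
    from plant import ctrl
    s=ctrl.get_state(); return s["eef_pos"].copy(),R.from_quat(s["tcp_rot"])
E
python3 - <<'E'
from h import *
D={}
for n in("top","scene"):
    c=dict(np.load(n+"0.npz"));T=np.eye(4);T[:3,:3]=R.from_quat(c["orientation"]).as_matrix();T[:3,3]=c["xyz"];D[n]=(c["image"],c["mtx"],T)
im,K,T=D["top"]; im2,K2,T2=D["scene"]
t=lambda x,y:(190+x/4-.375,145+y/4-.375); s=lambda x,y:(165+x/3.3-.35,170+y/3.3-.35)
print("red",two(ray(K,T,t(695,343)),ray(K2,T2,s(732,369))))
p2=onz(K,T,t(178,141),.03);p1=onz(K,T,t(264,132),.03)
q2=onz(K2,T2,s(321,75),.03);q1=onz(K2,T2,s(396,97),.03)
print(p1,p2,q1,q2); 
for a,b in((p1,p2),(q1,q2)): d=b-a; print("len",np.linalg.norm(d),"yaw",np.arctan2(-d[0],d[1]))
print("headtop",two(ray(K,T,t(410,119)),ray(K2,T2,s(525,55))))
print("weight",onz(K2,T2,s(632,300),.02), "orange",onz(K,T,t(155,478),.07))
yaw=np.arctan2(-(p2-p1)[0],(p2-p1)[1])
p,r=now()
rows(p,r,[((.27,.43,.26),down(.6)),((.36,.26,.26),down(.1)),((.44,.05,.26),down(yaw)),((.45,-.14,.24),down(yaw)),((.45,-.235,.20),down(yaw))])
E
```

```text
red (array([ 0.45236384, -0.27438137,  0.08163837]), np.float64(0.0004058213964893745))
[0.63688641 0.04585369 0.03      ] [0.63151319 0.11386015 0.03      ] [0.63416625 0.04604847 0.03      ] [0.63025013 0.11365055 0.03      ]
len 0.06821840120204307 yaw 0.07884663423724796
len 0.06771541259063847 yaw 0.057864319918691655
headtop (array([ 0.61868467, -0.06575406,  0.12791223]), np.float64(0.0008836570487366321))
weight [ 0.52803891 -0.19322515  0.02      ] orange [0.36409875 0.13053882 0.07      ]
7 T [[-0.41, -0.83, -0.14], [-0.47, -0.79, -0.14], [-0.54, -0.75, -0.14], [-0.6, -0.7, -0.14], [-0.65, -0.65, -0.14], [-0.71, -0.6, -0.14], [-0.75, -0.53, -0.14]] R [[0.0, 0.0, 0.95], [0.0, 0.0, 0.95], [0.0, 0.0, 0.95], [-0.01, 0.0, 0.95], [0.0, 0.0, 0.95], [-0.01, 0.0, 0.94], [0.0, 0.0, 0.95]] -> [0.2701 0.4301 0.2599]
7 T [[-0.91, -0.1, 0.0], [-0.92, -0.04, 0.0], [-0.92, 0.03, 0.0], [-0.91, 0.09, 0.0], [-0.9, 0.16, 0.0], [-0.89, 0.22, 0.0], [-0.87, 0.28, 0.0]] R [[0.0, 0.0, 0.82], [0.0, 0.0, 0.82], [0.0, 0.0, 0.82], [0.0, 0.0, 0.82], [0.0, 0.0, 0.82], [0.0, 0.0, 0.81], [0.0, 0.0, 0.82]] -> [0.36   0.2599 0.2599]
8 T [[-0.9, 0.24, 0.0], [-0.9, 0.25, 0.0], [-0.9, 0.25, 0.0], [-0.9, 0.25, 0.0], [-0.9, 0.25, 0.0], [-0.9, 0.26, 0.0], [-0.91, 0.26, 0.0], [-0.9, 0.26, 0.0]] R [[0.0, 0.0, 0.03], [0.0, 0.0, 0.03], [0.0, 0.0, 0.03], [0.0, 0.0, 0.03], [0.0, 0.0, 0.03], [0.0, 0.0, 0.03], [0.0, 0.0, 0.03], [0.0, 0.0, 0.03]] -> [0.4399 0.05   0.26  ]
7 T [[-0.91, -0.02, 0.1], [-0.9, -0.02, 0.1], [-0.91, -0.02, 0.09], [-0.9, -0.03, 0.1], [-0.91, -0.02, 0.09], [-0.9, -0.03, 0.1], [-0.91, -0.02, 0.09]] R [[0.0, 0.0, 0.0], [0.0, 0.0, 0.0], [0.0, 0.0, 0.0], [0.0, 0.0, 0.0], [0.0, 0.0, 0.0], [0.0, 0.0, 0.0], [0.0, 0.0, 0.0]] -> [ 0.45 -0.14  0.24]
4 T [[-0.79, -0.06, 0.33], [-0.79, -0.06, 0.33], [-0.79, -0.07, 0.34], [-0.79, -0.06, 0.33]] R [[0.0, 0.0, 0.0], [0.0, 0.0, 0.0], [0.0, 0.0, 0.0], [0.0, 0.0, 0.0]] -> [ 0.45   -0.2351  0.2001]
```

Request:
{"name": "send_rows", "arguments": {"translation": [[-0.41, -0.83, -0.14], [-0.47, -0.79, -0.14], [-0.54, -0.75, -0.14], [-0.6, -0.7, -0.14], [-0.65, -0.65, -0.14]], "rotation": [[0, 0, 0.95], [0, 0, 0.95], [0, 0, 0.95], [0, 0, 0.95], [0, 0, 0.95]], "grip": [85, 85, 85, 85, 85]}}

```text
time: 0.78
eef_pos: [0.2666, 0.4847, 0.2521]
tcp_rot: [0.394, 0.919, -0.0, -0.0]
contact_force: [0.1, -0.3, 0.5]
opening: 0.997
```

Request:
{"name": "send_rows", "arguments": {"translation": [[-0.71, -0.6, -0.14], [-0.75, -0.53, -0.14], [-0.91, -0.1, 0], [-0.92, -0.04, 0], [-0.92, 0.03, 0]], "rotation": [[0, 0, 0.95], [0, 0, 0.95], [0, 0, 0.82], [0, 0, 0.82], [0, 0, 0.82]], "grip": [85, 85, 85, 85, 85]}}

```text
time: 1.4
eef_pos: [0.3091, 0.3565, 0.2605]
tcp_rot: [0.56, 0.828, -0.0, -0.0]
contact_force: [-0.1, 0.4, 0.3]
opening: 0.993
```

Request:
{"name": "send_rows", "arguments": {"translation": [[-0.91, 0.09, 0], [-0.9, 0.16, 0], [-0.89, 0.22, 0], [-0.87, 0.28, 0], [-0.9, 0.24, 0]], "rotation": [[0, 0, 0.82], [0, 0, 0.82], [0, 0, 0.82], [0, 0, 0.82], [0, 0, 0.03]], "grip": [85, 85, 85, 85, 85]}}

```text
time: 2.02
eef_pos: [0.37, 0.2332, 0.2605]
tcp_rot: [0.673, 0.74, -0.0, -0.0]
contact_force: [0.4, 0.6, 0.3]
opening: 0.995
```

Request:
{"name": "send_rows", "arguments": {"translation": [[-0.85, 0.89, -0.17], [-0.85, 0.89, -0.17], [-0.85, 0.89, -0.17], [-0.85, 0.89, -0.17], [-0.85, 0.89, -0.17]], "rotation": [[0, 0, 0.05], [0, 0, 0.05], [0, 0, 0.05], [0, 0, 0.05], [0, 0, 0.05]], "grip": [85, 85, 85, 85, 85]}}

```text
time: 2.65
eef_pos: [0.5145, 0.1177, 0.286]
tcp_rot: [0.681, 0.732, -0.0, -0.0]
contact_force: [-0.0, 1.0, -0.3]
opening: 0.996
```

Request:
{"name": "send_rows", "arguments": {"translation": [[-0.85, 0.89, -0.17], [-0.85, 0.89, -0.17], [-0.85, 0.89, -0.17], [0, 0, 0], [0, 0, 0]], "rotation": [[0, 0, 0], [0, 0, 0], [0, 0, 0], [0, 0, 0], [0, 0, 0]], "grip": [85, 85, 85, 85, 85]}}

```text
time: 3.28
eef_pos: [0.5988, 0.0484, 0.3008]
tcp_rot: [0.681, 0.733, -0.0, -0.001]
contact_force: [0.4, 0.6, 0.1]
opening: 0.993
```

```bash
python3 - <<'E'
from h import *
im,K,T=cam("wrist"); cv2.imwrite("pics/w1.png",im); np.savez("w1.npz",im=im,K=K,T=T); print(K[0,0],T[:3,3])
for nm,P in(("p1",(.637,.046,.03)),("p2",(.6315,.114,.03)),("head",(.6187,-.0658,.128))): print(nm,proj(K,T,P))
E
```

```text
329.6513876418268 [0.59401148 0.11650897 0.44347735]
p1 [305.25298331 172.93963475]
p2 [306.22222874 117.33455201]
head [285.96743427 290.76325585]
```

View pics/w1.png

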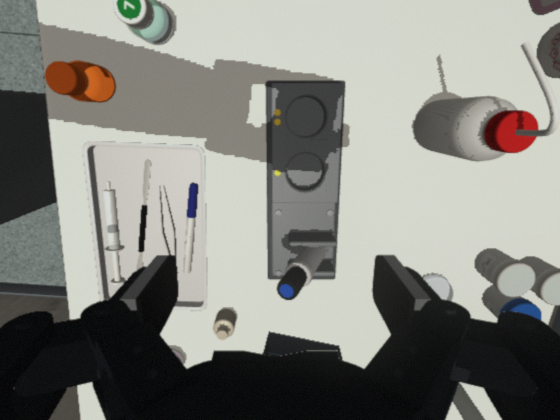

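```bash
python3 - <<'E'
from h import *
d=np.load("w1.npz");im,K,T=d["im"],d["K"],d["T"]
c=im[75:290,240:360]; b=cv2.resize(c,None,fx=2.75,fy=2.75,interpolation=2); 
b=np.clip(b.astype(float)*2.2,0,255).astype(np.uint8); cv2.imwrite("pics/w1c.png",b)
g=cv2.cvtColor(cv2.resize(im,None,fx=3,fy=3,interpolation=2),cv2.COLOR_BGR2GRAY)[225:600,780:1050]
h=cv2.HoughCircles(cv2.GaussianBlur(g,(5,5),0),cv2.HOUGH_GRADIENT,1.5,80,param1=60,param2=15,minRadius=50,maxRadius=68)
print(h)
for x,y,r in h[0][:4]: u=((x+780-1)/3,(y+225-1)/3); print(u,r,onz(K,T,u,.03), r/3*(T[2,3]-.03)/K[0,0])
print("yel",[(a,u,onz(K,T,u,.03).round(4)) for a,u,_ in blobs(im,(20,100,80),(40,255,255),(260,75,350,200),2)])
print("blue",blobs(im,(100,120,40),(130,255,255),(270,270,310,310)))
E
```

```text
[[[135.75 122.25  56.  ]
  [135.75 287.25  63.5 ]
  [233.25  77.25  62.  ]]]
(np.float32(304.91666), np.float32(115.416664)) 56.0 [0.62970135 0.11612111 0.03      ] 0.023413350626213917
(np.float32(304.91666), np.float32(170.41667)) 63.5 [0.63625973 0.04918315 0.03      ] 0.026549067334740866
(np.float32(337.41666), np.float32(100.416664)) 62.0 [0.66680868 0.13624969 0.03      ] 0.025921923993035476
yel [(40, [277.0, 121.3], array([0.5965, 0.1067, 0.03  ])), (38, [277.2, 112.2], array([0.5959, 0.1174, 0.03  ])), (33, [277.1, 172.3], array([0.6013, 0.0442, 0.03  ]))]
blue [(163, [286.0, 290.5], [9, 14, 15, 14])]
```

View pics/w1c.png

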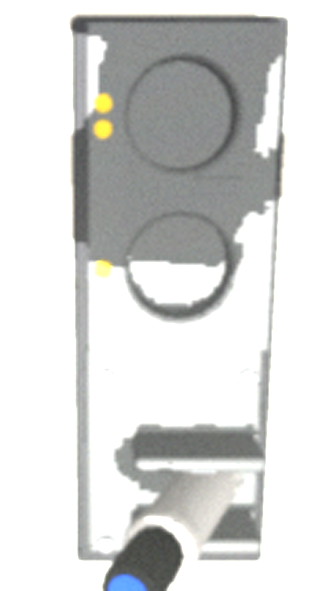

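```bash
python3 - <<'E'
from h import *
p,r=now(); rows(p,r,[((.452,-.2745,.20),down(.075))])
E
```

```text
11 T [[-0.94, -0.51, 0.31], [-0.94, -0.52, 0.31], [-0.95, -0.51, 0.31], [-0.94, -0.52, 0.3], [-0.95, -0.51, 0.31], [-0.94, -0.52, 0.3], [-0.95, -0.51, 0.31], [-0.94, -0.52, 0.3], [-0.95, -0.51, 0.31], [-0.94, -0.52, 0.3], [-0.95, -0.51, 0.31]] R [[0.0, 0.0, 0.0], [0.0, 0.0, 0.0], [0.0, 0.0, 0.0], [0.0, 0.0, 0.0], [0.0, 0.0, 0.0], [0.0, 0.0, 0.0], [0.0, 0.0, 0.0], [0.0, 0.0, 0.0], [0.0, 0.0, 0.0], [-0.01, 0.0, -0.01], [0.0, -0.01, 0.0]] -> [ 0.4521 -0.2746  0.1999]
```

Request:
{"name": "send_rows", "arguments": {"translation": [[-0.94, -0.51, 0.31], [-0.94, -0.52, 0.31], [-0.95, -0.51, 0.31], [-0.94, -0.52, 0.3], [-0.95, -0.51, 0.31]], "rotation": [[0, 0, 0], [0, 0, 0], [0, 0, 0], [0, 0, 0], [0, 0, 0]], "grip": [85, 85, 85, 85, 85]}}

```text
time: 3.95
eef_pos: [0.5318, -0.0984, 0.2551]
tcp_rot: [0.68, 0.733, 0.0, 0.0]
contact_force: [-0.3, -1.2, -0.7]
opening: 0.998
```

Request:
{"name": "send_rows", "arguments": {"translation": [[-0.94, -0.52, 0.3], [-0.95, -0.51, 0.31], [-0.94, -0.52, 0.3], [-0.95, -0.51, 0.31], [-0.94, -0.52, 0.3]], "rotation": [[0, 0, 0], [0, 0, 0], [0, 0, 0], [0, 0, 0], [0, 0, 0]], "grip": [85, 85, 85, 85, 85]}}

```text
time: 4.58
eef_pos: [0.4653, -0.2452, 0.2095]
tcp_rot: [0.68, 0.733, 0.0, 0.0]
contact_force: [-0.2, -0.8, -0.1]
opening: 0.995
```

Request:
{"name": "send_rows", "arguments": {"translation": [[-0.95, -0.51, 0.31], [0, 0, 0], [0, 0, 0]], "rotation": [[0, 0, 0], [0, 0, 0], [0, 0, 0]], "grip": [85, 85, 85]}}

```text
time: 4.95
eef_pos: [0.453, -0.2741, 0.2007]
tcp_rot: [0.68, 0.733, 0.0, 0.0]
contact_force: [-0.6, -0.6, 0.3]
opening: 0.99
```

```bash
python3 - <<'E'
from h import *
im,K,T=cam("wrist"); cv2.imwrite("pics/w2.png",im)
h=cv2.cvtColor(im,cv2.COLOR_BGR2HSV); x,y=proj(K,T,(.452,-.2745,.079)); print(x,y)
p,r=now(); print(p)
m=cv2.inRange(h,(0,150,80),(8,255,255))|cv2.inRange(h,(172,150,80),(180,255,255))
n,l,st,c=cv2.connectedComponentsWithStats(m)
for i in range(1,n):
    if st[i,4]>150: print(st[i],c[i],onz(K,T,c[i],.079))
E
```

```text
273.66654063656193 198.6707460705131
[ 0.45325982 -0.27406039  0.20085341]
[263 187  26  25 390] [275.88205128 199.1025641 ] [ 0.45385761 -0.27473251  0.079     ]
```

View pics/w2.png

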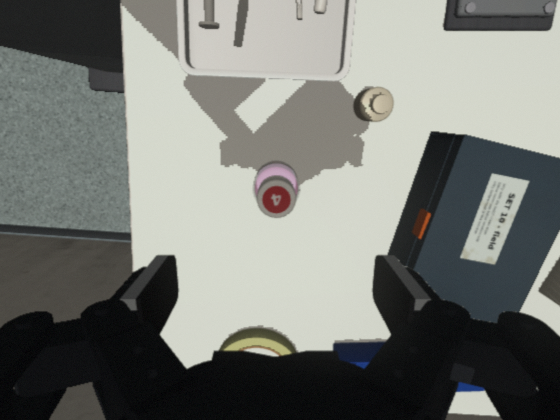

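Request:
{"name": "send_rows", "arguments": {"translation": [[-0.02, 0, 0.96], [0, 0, 0.96], [0, 0, 0.96], [0, 0, 0.96], [0, 0, 0.96]], "rotation": [[0, 0, 0], [0, 0, 0], [0, 0, 0], [0, 0, 0], [0, 0, 0]], "grip": [85, 85, 85, 85, 85]}}

```text
time: 5.62
eef_pos: [0.4538, -0.2747, 0.0562]
tcp_rot: [0.68, 0.733, 0.0, 0.001]
contact_force: [-0.4, 0.1, 0.2]
opening: 0.996
```

Request:
{"name": "send_rows", "arguments": {"translation": [[0, 0, 0.96], [0, 0, 0], [0, 0, 0], [0, 0, 0], [0, 0, 0]], "rotation": [[0, 0, 0], [0, 0, 0], [0, 0, 0], [0, 0, 0], [0, 0, 0]], "grip": [85, 55, 40, 40, 40], "squeeze": 40}}

```text
time: 6.25
eef_pos: [0.4542, -0.2766, 0.0295]
tcp_rot: [0.681, 0.733, 0.0, 0.002]
contact_force: [0.6, 1.8, 4.2]
opening: 0.505
```

Request:
{"name": "send_rows", "arguments": {"translation": [[0, 0, 0], [0, 0, 0]], "rotation": [[0, 0, 0], [0, 0, 0]], "grip": [38, 38]}}

```text
time: 6.5
eef_pos: [0.4542, -0.2766, 0.0295]
tcp_rot: [0.681, 0.732, 0.0, 0.002]
contact_force: [0.6, 1.4, 5.9]
opening: 0.511
```

```bash
python3 - <<'E'
from h import *
from plant import ctrl
p,r=now(); print(p,ctrl.get_state()["opening"],ctrl.get_state()["contact_force"])
rows(p,r,[((.4535,-.2747,.13),down(.075)),((.636,.0465,.13),down(.075)),])
E
```

```text
[ 0.45419445 -0.2766134   0.02954669] 0.5105380727799504 [0.55006724 1.38522483 5.89762205]
4 T [[0.01, 0.0, -0.84], [0.02, 0.0, -0.84], [0.02, -0.01, -0.83], [0.01, 0.0, -0.84]] R [[0.01, 0.01, -0.01], [0.01, 0.0, 0.0], [0.01, 0.01, -0.01], [0.0, 0.0, 0.0]] -> [ 0.4536 -0.2747  0.13  ]
11 T [[0.93, 0.62, 0.0], [0.93, 0.62, 0.0], [0.93, 0.62, 0.0], [0.93, 0.63, 0.0], [0.93, 0.62, 0.0], [0.93, 0.63, 0.0], [0.93, 0.62, 0.0], [0.93, 0.63, 0.0], [0.93, 0.62, 0.0], [0.93, 0.63, 0.0], [0.92, 0.62, 0.0]] R [[0.0, 0.0, 0.0], [0.0, 0.0, 0.0], [0.0, 0.0, 0.0], [0.0, 0.0, 0.0], [0.0, 0.0, 0.0], [0.0, 0.0, 0.0], [0.0, 0.0, 0.0], [0.0, 0.0, 0.0], [0.0, 0.0, 0.0], [0.0, 0.0, 0.0], [0.0, 0.0, 0.0]] -> [0.6359 0.0464 0.13  ]
```

Request:
{"name": "send_rows", "arguments": {"translation": [[0, 0, -0.9], [0, 0, -0.9], [0, 0, -0.9], [0, 0, -0.9], [0, 0, -0.9]], "rotation": [[0, 0, 0], [0, 0, 0], [0, 0, 0], [0, 0, 0], [0, 0, 0]], "grip": [38, 38, 38, 38, 38]}}

```text
time: 7.12
eef_pos: [0.4524, -0.2755, 0.1632]
tcp_rot: [0.681, 0.732, -0.0, -0.0]
contact_force: [0.2, 0.2, -0.6]
opening: 0.51
```

Request:
{"name": "send_rows", "arguments": {"translation": [[0, 0, -0.9], [0.93, 0.62, 0], [0.93, 0.62, 0], [0.93, 0.62, 0], [0.93, 0.62, 0]], "rotation": [[0, 0, 0], [0, 0, 0], [0, 0, 0], [0, 0, 0], [0, 0, 0]], "grip": [38, 38, 38, 38, 38]}}

```text
time: 7.75
eef_pos: [0.5189, -0.158, 0.1893]
tcp_rot: [0.681, 0.732, -0.0, -0.0]
contact_force: [0.4, -1.3, -0.5]
opening: 0.51
```

Request:
{"name": "send_rows", "arguments": {"translation": [[0.93, 0.62, 0], [0.93, 0.62, 0], [0.93, 0.62, 0], [0.93, 0.62, 0], [0.93, 0.62, 0]], "rotation": [[0, 0, 0], [0, 0, 0], [0, 0, 0], [0, 0, 0], [0, 0, 0]], "grip": [38, 38, 38, 38, 38]}}

```text
time: 8.38
eef_pos: [0.6014, -0.0121, 0.1892]
tcp_rot: [0.681, 0.733, -0.0, -0.0]
contact_force: [1.2, -0.2, -0.6]
opening: 0.509
```

Request:
{"name": "send_rows", "arguments": {"translation": [[0.93, 0.62, 0], [0.93, 0.62, 0], [0, 0, 0], [0, 0, 0]], "rotation": [[0, 0, 0], [0, 0, 0], [0, 0, 0], [0, 0, 0]], "grip": [38, 38, 38, 38]}}

```text
time: 8.88
eef_pos: [0.6339, 0.0449, 0.1891]
tcp_rot: [0.681, 0.733, -0.001, -0.0]
contact_force: [0.2, 0.1, -1.1]
opening: 0.506
```

```bash
python3 - <<'E'
from h import *
p,r=now(); print(p,r.as_quat())
im,K,T=cam("wrist"); cv2.imwrite("pics/w3.png",im); np.savez("w3.npz",im=im,K=K,T=T)
h=cv2.cvtColor(im,cv2.COLOR_BGR2HSV)
m=cv2.inRange(h,(0,150,80),(8,255,255))|cv2.inRange(h,(172,150,80),(180,255,255))
n,l,st,c=cv2.connectedComponentsWithStats(m)
for i in range(1,n):
    if st[i,4]>150: print(st[i],c[i],[onz(K,T,c[i],z) for z in (p[2]+.051,)])
print("yel",[(a,u,onz(K,T,u,.03).round(4)) for a,u,_ in blobs(im,(20,100,80),(40,255,255),(150,75,350,250),4)])
E
```

```text
[0.63385932 0.04487571 0.18908542] [ 6.80688203e-01  7.32572922e-01 -6.15321784e-04 -3.26347907e-04]
[ 240  295   71   61 2893] [275.24127204 325.03664017] [array([0.63382735, 0.04752969, 0.24008542])]
yel [(71, [238.1, 117.5], array([0.5963, 0.1064, 0.03  ])), (71, [237.6, 104.5], array([0.5954, 0.1174, 0.03  ])), (60, [240.2, 186.6], array([0.601, 0.044, 0.03 ]))]
```

View pics/w3.png

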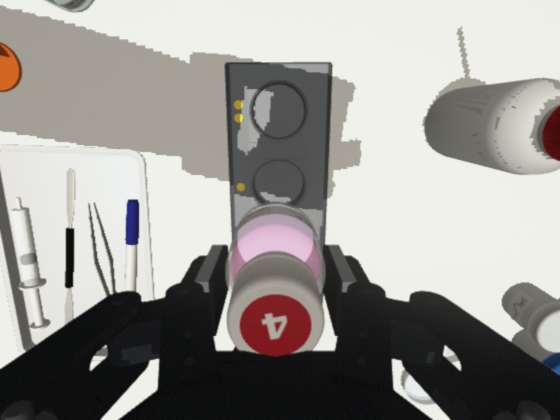

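```bash
python3 - <<'E'
from h import *
d=np.load("w3.npz");im,K,T=d["im"],d["K"],d["T"]
g=cv2.cvtColor(cv2.resize(im,None,fx=3,fy=3,interpolation=2),cv2.COLOR_BGR2GRAY)[180:620,690:990]
for P in((.03),): pass
for mn,mx in((80,92),):
  h=cv2.HoughCircles(cv2.GaussianBlur(g,(5,5),0),cv2.HOUGH_GRADIENT,1.5,60,param1=40,param2=15,minRadius=mn-8,maxRadius=mx)
  for x,y,r in h[0][:5]: u=((x+690-1)/3,(y+180-1)/3); print(u,r/3,onz(K,T,u,.03), r/3*(T[2,3]-.03)/K[0,0])
print(onz(K,T,(278,110.5),.03))
for P in((.636,.0465,.03),(.631,.1143,.03)):
    th=np.linspace(0,6.28,40); 
    for t in th: cv2.circle(im,tuple(np.round(proj(K,T,np.array(P)+.02425*np.array([np.cos(t),np.sin(t),0]))*1).astype(int)),0,(0,0,255),-1)
cv2.imwrite("pics/w3o.png",cv2.resize(im[60:220,210:350],None,fx=3.7,fy=3.7,interpolation=0))
E
```

```text
(np.float32(275.91666), np.float32(110.416664)) 27.6 [0.62927965 0.11487897 0.03      ] 0.02525606578618914
(np.float32(276.91666), np.float32(179.41667)) 25.949999 [0.63480217 0.05334369 0.03      ] 0.02374619091267687
(np.float32(255.41667), np.float32(112.916664)) 24.85 [0.61140011 0.11143082 0.03      ] 0.022739609990824337
(np.float32(256.91666), np.float32(91.916664)) 30.35 [0.61168243 0.12907344 0.03      ] 0.027772521581553935
(np.float32(298.91666), np.float32(93.416664)) 29.800001 [0.64815275 0.13052379 0.03      ] 0.02726923112062767
[0.63111435 0.11494363 0.03      ]
```

View pics/w3o.png

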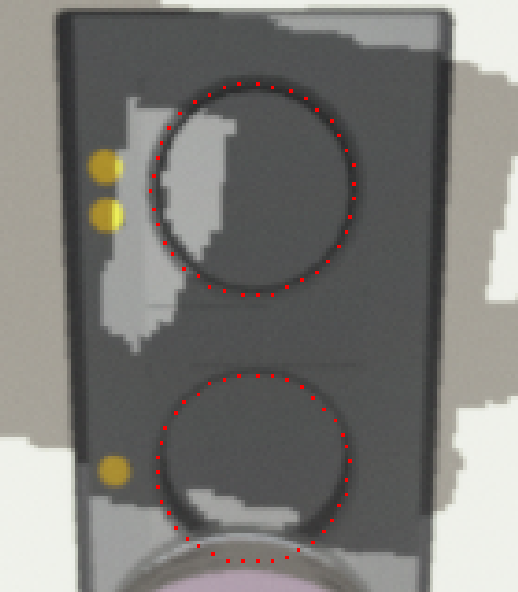

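Request:
{"name": "send_rows", "arguments": {"translation": [[-0.03, 0.07, 0.82], [0, 0, 0.82], [0, 0, 0.82], [0, 0, 0.82], [0, 0, 0.7]], "rotation": [[0, 0, 0], [0, 0, 0], [0, 0, 0], [0, 0, 0], [0, 0, 0]], "grip": [38, 38, 38, 38, 38]}}

```text
time: 9.55
eef_pos: [0.6361, 0.0435, 0.0692]
tcp_rot: [0.681, 0.732, -0.0, -0.0]
contact_force: [-0.5, 0.2, 0.3]
opening: 0.506
```

Request:
{"name": "send_rows", "arguments": {"translation": [[0, 0, 0.1], [0, 0, 0], [0, 0, 0.15], [0, 0, 0.15]], "rotation": [[0, 0, 0], [0, 0, 0], [0, 0, 0], [0, 0, 0]], "grip": [38, 38, 38, 38]}}

```text
time: 10.05
eef_pos: [0.6372, 0.0446, 0.059]
tcp_rot: [0.681, 0.733, 0.001, 0.001]
contact_force: [0.2, -0.3, -1.3]
opening: 0.504
```

Request:
{"name": "send_rows", "arguments": {"translation": [[0, 0, 0.1], [0, 0, 0.1], [0, 0, 0.1]], "rotation": [[0, 0, 0], [0, 0, 0], [0, 0, 0]], "grip": [38, 38, 38]}}

```text
time: 10.42
eef_pos: [0.6366, 0.0446, 0.049]
tcp_rot: [0.681, 0.733, 0.0, -0.0]
contact_force: [-0.2, 0.2, -1.5]
opening: 0.506
```

Request:
{"name": "send_rows", "arguments": {"translation": [[0, 0, 0.12], [0, 0, 0.12], [0, 0, 0.1], [0, 0, 0]], "rotation": [[0, 0, 0], [0, 0, 0], [0, 0, 0], [0, 0, 0]], "grip": [38, 38, 38, 38]}}

```text
time: 10.92
eef_pos: [0.6364, 0.0446, 0.0386]
tcp_rot: [0.681, 0.733, -0.0, -0.0]
contact_force: [-0.3, -0.1, -1.2]
opening: 0.505
```

Request:
{"name": "send_rows", "arguments": {"translation": [[0, 0, 0.05], [0, 0, 0.05]], "rotation": [[0, 0, 0], [0, 0, 0]], "grip": [38, 38]}}

```text
time: 11.18
eef_pos: [0.6369, 0.0446, 0.0376]
tcp_rot: [0.681, 0.733, -0.0, -0.0]
contact_force: [-5.4, 0.7, 10.0]
opening: 0.505
```

Request:
{"name": "send_rows", "arguments": {"translation": [[0, 0, 0], [0, 0, 0], [0, 0, 0], [0, 0, -0.5], [0, 0, -0.9]], "rotation": [[0, 0, 0], [0, 0, 0], [0, 0, 0], [0, 0, 0], [0, 0, 0]], "grip": [75, 75, 75, 75, 80]}}

```text
time: 11.8
eef_pos: [0.6358, 0.0446, 0.078]
tcp_rot: [0.681, 0.733, -0.001, -0.001]
contact_force: [0.7, 0.2, 0.6]
opening: 0.934
```

Request:
{"name": "send_rows", "arguments": {"translation": [[0, 0, -0.9], [0, 0, -0.9], [0, 0, -0.9], [0, 0, -0.9]], "rotation": [[0, 0, 0], [0, 0, 0], [0, 0, 0], [0, 0, 0]], "grip": [85, 85, 85, 85]}}

```text
time: 12.3
eef_pos: [0.6368, 0.0446, 0.1883]
tcp_rot: [0.681, 0.733, 0.0, 0.001]
contact_force: [-0.4, -0.3, 0.3]
opening: 0.994
```

```bash
python3 - <<'E'
from h import *
p,r=now(); print(p)
rows(p,r,[((.4425,.208,.20),down(.075))])
im,K,T=cam("wrist"); cv2.imwrite("pics/w4.png",im)
h=cv2.cvtColor(im,cv2.COLOR_BGR2HSV)
m=cv2.inRange(h,(0,150,80),(8,255,255))|cv2.inRange(h,(172,150,80),(180,255,255))
n,l,st,c=cv2.connectedComponentsWithStats(m)
for i in range(1,n):
    if st[i,4]>150: print(st[i],c[i],onz(K,T,c[i],.087), onz(K,T,c[i],.093))
E
```

```text
[0.63678324 0.04456173 0.18826123]
7 T [[0.84, -0.87, -0.06], [0.84, -0.86, -0.06], [0.85, -0.87, -0.06], [0.84, -0.86, -0.06], [0.85, -0.87, -0.05], [0.84, -0.86, -0.06], [0.85, -0.87, -0.05]] R [[0.0, 0.0, 0.0], [0.0, 0.0, 0.0], [0.0, 0.0, 0.0], [0.0, 0.0, 0.0], [0.01, 0.0, -0.01], [0.0, 0.0, 0.0], [0.01, 0.0, -0.01]] -> [0.4424 0.208  0.2   ]
[261 190  29  28 519] [275.02697495 203.44315992] [0.63687252 0.04571288 0.087     ] [0.63674184 0.04736197 0.093     ]
```

Request:
{"name": "send_rows", "arguments": {"translation": [[0.84, -0.87, -0.06], [0.84, -0.86, -0.06], [0.85, -0.87, -0.06], [0.84, -0.86, -0.06], [0.85, -0.87, -0.05]], "rotation": [[0, 0, 0], [0, 0, 0], [0, 0, 0], [0, 0, 0], [0, 0, 0]], "grip": [85, 85, 85, 85, 85]}}

```text
time: 12.98
eef_pos: [0.4969, 0.162, 0.1951]
tcp_rot: [0.681, 0.732, 0.0, 0.0]
contact_force: [-0.1, -0.4, 0.6]
opening: 0.994
```

Request:
{"name": "send_rows", "arguments": {"translation": [[0.84, -0.86, -0.06], [0.85, -0.87, -0.05], [0, 0, 0], [0, 0, 0]], "rotation": [[0, 0, 0], [0, 0, 0], [0, 0, 0], [0, 0, 0]], "grip": [85, 85, 85, 85]}}

```text
time: 13.48
eef_pos: [0.4428, 0.2079, 0.1984]
tcp_rot: [0.681, 0.733, 0.0, 0.001]
contact_force: [0.7, 0.2, -0.5]
opening: 0.993
```

```bash
python3 - <<'E'
from h import *
p,r=now(); print(p)
im,K,T=cam("wrist"); cv2.imwrite("pics/w5.png",im)
for a,u,b in blobs(im,(50,110,30),(90,255,255),(100,50,500,300),100): print(a,u,b,onz(K,T,u,.079))
for a,u,b in blobs(im,(5,150,60),(18,255,255),(0,0,560,420),200): print("orange",a,u,b,onz(K,T,u,.04))
E
```

```text
[0.44279217 0.20790877 0.19842154]
422 [274.2, 198.5] [161, 136, 27, 26] [0.4422624  0.20822506 0.079     ]
orange 2228 [195.3, 253.0] [172, 223, 49, 66] [0.36929022 0.13692796 0.04      ]
```

View pics/w5.png

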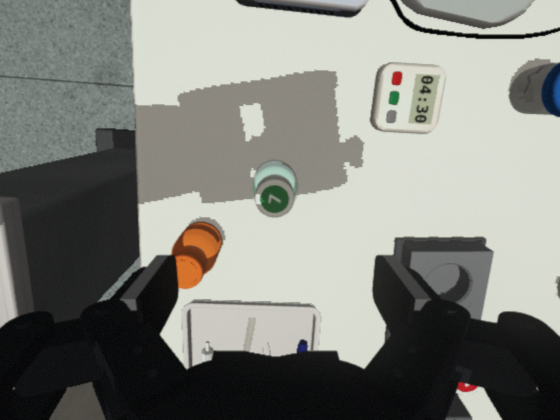

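Request:
{"name": "send_rows", "arguments": {"translation": [[0, -0.01, 0.95], [0, 0, 0.95], [0, 0, 0.95], [0, 0, 0.95], [0, 0, 0.95]], "rotation": [[0, 0, 0], [0, 0, 0], [0, 0, 0], [0, 0, 0], [0, 0, 0]], "grip": [85, 85, 85, 85, 85]}}

```text
time: 14.15
eef_pos: [0.4431, 0.2072, 0.0546]
tcp_rot: [0.681, 0.732, 0.0, 0.0]
contact_force: [1.3, 0.3, 0.1]
opening: 0.994
```

Request:
{"name": "send_rows", "arguments": {"translation": [[0, 0, 0.94], [0, 0, 0], [0, 0, 0], [0, 0, 0], [0, 0, 0]], "rotation": [[0, 0, 0], [0, 0, 0], [0, 0, 0], [0, 0, 0], [0, 0, 0]], "grip": [85, 55, 40, 38, 38], "squeeze": 40}}

```text
time: 14.78
eef_pos: [0.4434, 0.2083, 0.0288]
tcp_rot: [0.681, 0.733, 0.001, 0.001]
contact_force: [0.8, -0.6, 3.2]
opening: 0.509
```

Request:
{"name": "send_rows", "arguments": {"translation": [[0, 0, 0], [0, 0, 0]], "rotation": [[0, 0, 0], [0, 0, 0]], "grip": [38, 38]}}

```text
time: 15.02
eef_pos: [0.4434, 0.2083, 0.0288]
tcp_rot: [0.681, 0.733, 0.001, 0.001]
contact_force: [0.7, -1.1, 5.9]
opening: 0.502
```

Request:
{"name": "send_rows", "arguments": {"translation": [[0, 0, -0.9], [0, 0, -0.9], [0, 0, -0.9], [0, 0, -0.9], [0, 0, -0.9]], "rotation": [[0, 0, 0], [0, 0, 0], [0, 0, 0], [0, 0, 0], [0, 0, 0]], "grip": [38, 38, 38, 38, 38]}}

```text
time: 15.65
eef_pos: [0.4411, 0.208, 0.1625]
tcp_rot: [0.681, 0.733, -0.001, -0.001]
contact_force: [-0.2, 0.1, -1.0]
opening: 0.504
```

```bash
python3 - <<'E'
from h import *
p,r=now(); print(p)
rows(p,r,[((.631,.1120,.165),down(.075))])
E
```

```text
[0.44114677 0.20802324 0.16249962]
7 T [[-0.52, 0.87, -0.01], [-0.52, 0.87, -0.01], [-0.52, 0.87, -0.01], [-0.52, 0.87, -0.02], [-0.53, 0.87, -0.01], [-0.52, 0.86, -0.02], [-0.53, 0.87, -0.01]] R [[0.0, 0.0, 0.0], [0.0, 0.0, 0.0], [0.0, 0.0, 0.0], [0.0, 0.0, 0.0], [-0.01, 0.0, -0.01], [0.0, 0.0, 0.0], [-0.01, 0.0, -0.01]] -> [0.6311 0.112  0.165 ]
```

Request:
{"name": "send_rows", "arguments": {"translation": [[-0.52, 0.87, 0], [-0.52, 0.87, 0], [-0.52, 0.87, 0], [-0.52, 0.87, 0], [-0.52, 0.87, 0]], "rotation": [[0, 0, 0], [0, 0, 0], [0, 0, 0], [0, 0, 0], [0, 0, 0]], "grip": [38, 38, 38, 38, 38]}}

```text
time: 16.27
eef_pos: [0.5779, 0.1395, 0.1615]
tcp_rot: [0.681, 0.733, -0.001, -0.001]
contact_force: [-1.0, -0.3, -0.9]
opening: 0.509
```

Request:
{"name": "send_rows", "arguments": {"translation": [[-0.5, 0.86, 0], [-0.45, 0.87, 0], [0, 0, 0], [0, 0, 0]], "rotation": [[0, 0, 0], [0, 0, 0], [0, 0, 0], [0, 0, 0]], "grip": [38, 38, 38, 38]}}

```text
time: 16.77
eef_pos: [0.6307, 0.1155, 0.1614]
tcp_rot: [0.681, 0.733, -0.001, -0.001]
contact_force: [0.1, -0.7, 0.1]
opening: 0.51
```

```bash
python3 - <<'E'
from h import *
p,r=now(); print(p)
im,K,T=cam("wrist"); cv2.imwrite("pics/w6.png",im)
for a,u,b in blobs(im,(50,110,30),(90,255,255),(150,150,450,420),300):
    P=onz(K,T,u,p[2]+.051); print(a,u,b,P,r.inv().apply(P-p)); 
E
```

```text
[0.63066484 0.11548426 0.16139371]
2906 [275.5, 328.0] [90, 149, 71, 58] [0.63084654 0.11700786 0.21239371] [ 0.00152897  0.0001779  -0.05099985]
```

Request:
{"name": "send_rows", "arguments": {"translation": [[-0.06, 0.01, 0.8], [0, 0, 0.8], [0, 0, 0.8], [0, 0, 0.7], [0, 0, 0.2]], "rotation": [[0, 0, 0], [0, 0, 0], [0, 0, 0], [0, 0, 0], [0, 0, 0]], "grip": [38, 38, 38, 38, 38]}}

```text
time: 17.45
eef_pos: [0.6305, 0.1138, 0.0614]
tcp_rot: [0.681, 0.733, -0.001, -0.001]
contact_force: [-0.1, -0.1, -0.9]
opening: 0.507
```

Request:
{"name": "send_rows", "arguments": {"translation": [[0, 0, 0.1], [0, 0, 0.1], [0, 0, 0]], "rotation": [[0, 0, 0], [0, 0, 0], [0, 0, 0]], "grip": [38, 38, 38]}}

```text
time: 17.82
eef_pos: [0.6325, 0.1134, 0.0579]
tcp_rot: [0.681, 0.733, 0.0, 0.0]
contact_force: [-0.3, -0.2, -0.9]
opening: 0.506
```

Request:
{"name": "send_rows", "arguments": {"translation": [[0, 0, 0.1], [0, 0, 0.1], [0, 0, 0.1], [0, 0, 0]], "rotation": [[0, 0, 0], [0, 0, 0], [0, 0, 0], [0, 0, 0]], "grip": [38, 38, 38, 38]}}

```text
time: 18.32
eef_pos: [0.6318, 0.1134, 0.0478]
tcp_rot: [0.681, 0.733, -0.0, -0.0]
contact_force: [0.1, -0.9, -1.2]
opening: 0.508
```

Request:
{"name": "send_rows", "arguments": {"translation": [[0, 0, 0.12], [0, 0, 0.12], [0, 0, 0.08], [0, 0, 0]], "rotation": [[0, 0, 0], [0, 0, 0], [0, 0, 0], [0, 0, 0]], "grip": [38, 38, 38, 38]}}

```text
time: 18.82
eef_pos: [0.6319, 0.1134, 0.0383]
tcp_rot: [0.681, 0.733, -0.0, -0.0]
contact_force: [-0.3, -0.6, -0.2]
opening: 0.517
```

Request:
{"name": "send_rows", "arguments": {"translation": [[0, 0, 0.05], [0, 0, 0]], "rotation": [[0, 0, 0], [0, 0, 0]], "grip": [38, 38]}}

```text
time: 19.08
eef_pos: [0.6321, 0.1135, 0.0372]
tcp_rot: [0.681, 0.733, -0.0, -0.0]
contact_force: [-0.1, -0.5, -0.3]
opening: 0.507
```

Request:
{"name": "send_rows", "arguments": {"translation": [[0, 0, 0.05], [0, 0, 0.02]], "rotation": [[0, 0, 0], [0, 0, 0]], "grip": [38, 38]}}

```text
time: 19.32
eef_pos: [0.6324, 0.1134, 0.0369]
tcp_rot: [0.681, 0.733, -0.0, -0.0]
contact_force: [-5.0, -0.8, 9.4]
opening: 0.509
```

Request:
{"name": "send_rows", "arguments": {"translation": [[0, 0, 0], [0, 0, 0], [0, 0, 0], [0, 0, -0.5], [0, 0, -0.9]], "rotation": [[0, 0, 0], [0, 0, 0], [0, 0, 0], [0, 0, 0], [0, 0, 0]], "grip": [75, 75, 75, 75, 80]}}

```text
time: 19.95
eef_pos: [0.6314, 0.1134, 0.077]
tcp_rot: [0.681, 0.733, -0.001, -0.001]
contact_force: [0.3, -0.6, -0.1]
opening: 0.934
```

Request:
{"name": "send_rows", "arguments": {"translation": [[0, 0, -0.9], [0, 0, -0.9], [0, 0, -0.9], [0, 0, -0.9], [0, 0, -0.5]], "rotation": [[0, 0, 0], [0, 0, 0], [0, 0, 0], [0, 0, 0], [0, 0, 0]], "grip": [85, 85, 85, 85, 85]}}

```text
time: 20.58
eef_pos: [0.633, 0.1135, 0.2032]
tcp_rot: [0.681, 0.733, 0.001, 0.001]
contact_force: [0.7, 0.1, 0.5]
opening: 0.999
```

```bash
cat >> h.py <<'E'
YAW=.075; A=np.array([-np.sin(np.radians(22))*np.cos(YAW),-np.sin(np.radians(22))*np.sin(YAW),np.cos(np.radians(22))])
def tilt(): return down(YAW)*R.from_rotvec([-np.radians(22),0,0])
E
python3 - <<'E'
from h import *
p,r=now(); print(p,tilt().as_matrix()[:,2]+A)
im,K,T=cam("wrist"); cv2.imwrite("pics/w7.png",im); np.savez("w7.npz",im=im,K=K,T=T)
O=np.array([.6329,-.0647,.0927])
for nm,P in(("top1",(.636,.0465,.087)),("top2",(.631,.1143,.087)),("head",O+.038*A)): print(nm,proj(K,T,P))
h=cv2.cvtColor(im,cv2.COLOR_BGR2HSV)
m=cv2.inRange(h,(0,150,80),(8,255,255))|cv2.inRange(h,(172,150,80),(180,255,255))
n,l,st,c=cv2.connectedComponentsWithStats(m)
print("red",[(st[i,4],c[i],onz(K,T,c[i],.087)) for i in range(1,n) if st[i,4]>100])
print("green",[(a,u,onz(K,T,u,.087)) for a,u,b in blobs(im,(50,110,30),(90,255,255),(150,50,450,420),100)])
rows(p,r,[(O+.10*A,tilt())])
E
```

```text
[0.63304774 0.1134696  0.20323225] [ 0.00000000e+00 -1.73472348e-17 -1.11022302e-16]
top1 [272.18017351 274.71145479]
top2 [271.99295644 198.74462623]
head [241.74068103 418.04121334]
red [(np.int32(1895), array([536.99577836, 238.77203166]), array([0.85602192, 0.09576327, 0.087     ])), (np.int32(374), array([273.0828877 , 275.30481283]), array([0.63682074, 0.04599014, 0.087     ]))]
green [(466, [273.7, 199.6], array([0.63243307, 0.11368499, 0.087     ]))]
6 T [[-0.99, -0.28, 0.1], [-0.99, -0.29, 0.08], [-0.99, -0.29, 0.06], [-0.98, -0.3, 0.04], [-0.99, -0.3, 0.03], [-0.98, -0.29, 0.0]] R [[-0.73, 0.0, 0.0], [-0.72, 0.0, 0.0], [-0.73, 0.0, 0.0], [-0.72, 0.0, -0.01], [-0.73, 0.0, 0.0], [-0.72, 0.01, -0.01]] -> [ 0.5956 -0.0674  0.1855]
```

Both vials read seated at cap height 87 mm, within 1.5 mm of pocket centres. On to the piston.

Request:
{"name": "send_rows", "arguments": {"translation": [[-0.99, -0.28, 0.1], [-0.99, -0.29, 0.08], [-0.99, -0.29, 0.06], [-0.98, -0.3, 0.04], [-0.99, -0.3, 0.03]], "rotation": [[-0.73, 0, 0], [-0.73, 0, 0], [-0.73, 0, 0], [-0.73, 0, 0], [-0.73, 0, 0]], "grip": [85, 85, 85, 85, 70]}}

```text
time: 21.25
eef_pos: [0.6, -0.0383, 0.1845]
tcp_rot: [0.672, 0.723, 0.117, 0.108]
contact_force: [0.5, -0.4, -0.0]
opening: 0.829
```

Request:
{"name": "send_rows", "arguments": {"translation": [[-0.98, -0.29, 0], [0, 0, 0], [0, 0, 0]], "rotation": [[-0.73, 0, 0], [0, 0, 0], [0, 0, 0]], "grip": [60, 60, 60]}}

```text
time: 21.62
eef_pos: [0.5947, -0.0671, 0.1825]
tcp_rot: [0.668, 0.719, 0.139, 0.129]
contact_force: [0.5, 0.5, 0.3]
opening: 0.704
```

```bash
python3 - <<'E'
from h import *
p,r=now(); print(p,(r.inv()*tilt()).as_rotvec())
im,K,T=cam("wrist"); cv2.imwrite("pics/w8.png",im); np.savez("w8.npz",im=im,K=K,T=T)
O=np.array([.6329,-.0647,.0927]); print("pred head",proj(K,T,O+.038*A),"rim",proj(K,T,O))
for a,u,b in blobs(im,(100,120,40),(130,255,255),(180,80,400,330),100): print(a,u,b, r.inv().apply(onz(K,T,u,.0927+.038*A[2])-p))
rows(p,r,[(O+.003*A,tilt())])
E
```

```text
[ 0.59465256 -0.06713221  0.1824502 ] [-0.00239687  0.00033408 -0.00192637]
pred head [278.19969304 222.95318753] rim [277.85624101 206.76399068]
473 [277.9, 223.1] [86, 132, 25, 24] [-0.00049036  0.00186001  0.05948808]
4 T [[0.0, 0.02, 0.79], [0.0, 0.02, 0.79], [-0.01, 0.01, 0.79], [0.0, 0.02, 0.78]] R [[-0.01, 0.0, -0.01], [-0.01, 0.0, 0.0], [0.0, 0.0, -0.01], [-0.01, 0.0, 0.0]] -> [ 0.6318 -0.0647  0.0956]
```

View pics/w8.png

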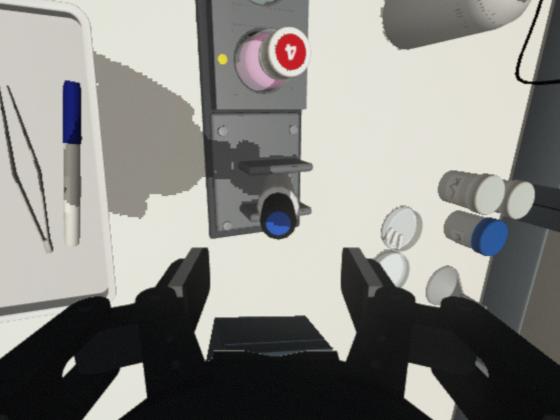

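Request:
{"name": "send_rows", "arguments": {"translation": [[0, 0.02, 0.79], [0, 0.02, 0.79], [0, 0.02, 0.79], [0, 0.01, 0.78], [0, 0, 0]], "rotation": [[-0.03, 0, -0.02], [0, 0, 0], [0, 0, 0], [0, 0, 0], [0, 0, 0]], "grip": [60, 60, 60, 60, 60]}}

```text
time: 22.3
eef_pos: [0.6313, -0.0631, 0.0936]
tcp_rot: [0.667, 0.72, 0.139, 0.128]
contact_force: [-0.3, 0.2, -0.9]
opening: 0.704
```

```bash
python3 - <<'E'
from h import *
from plant import ctrl
p,r=now(); O=np.array([.6329,-.0647,.0927]); print(p,tilt().inv().apply(p-O),(r.inv()*tilt()).as_rotvec(), ctrl.get_state()["contact_force"])
im,K,T=cam("wrist"); np.savez("w9.npz",im=im,K=K,T=T)
print(proj(K,T,O+.038*A),blobs(im,(100,120,40),(130,255,255),(180,80,400,400),100))
E
```

```text
[ 0.63132759 -0.06306458  0.09356538] [ 0.00174864 -0.00101602 -0.00134384] [-0.00313757 -0.00174511  0.00142149] [-0.31901367  0.24698707 -0.85201951]
[277.45680695 310.96300914] [(1352, [277.0, 310.7], [75, 211, 45, 40])]
```

Request:
{"name": "send_rows", "arguments": {"translation": [[-0.05, 0.03, -0.06], [0, 0, 0], [0, 0, 0], [0, 0, 0], [0, 0, 0]], "rotation": [[0, 0, 0], [0, 0, 0], [0, 0, 0], [0, 0, 0], [0, 0, 0]], "grip": [60, 40, 20, 16, 16], "squeeze": 40}}

```text
time: 22.98
eef_pos: [0.6317, -0.0663, 0.0985]
tcp_rot: [0.667, 0.72, 0.14, 0.13]
contact_force: [-4.9, 0.1, 5.9]
opening: 0.267
```

Request:
{"name": "send_rows", "arguments": {"translation": [[0, 0, 0], [0, 0, 0], [0, 0, 0]], "rotation": [[0, 0, 0], [0, 0, 0], [0, 0, 0]], "grip": [16, 16, 16]}}

```text
time: 23.35
eef_pos: [0.6317, -0.0663, 0.0985]
tcp_rot: [0.667, 0.72, 0.14, 0.13]
contact_force: [-6.2, -0.4, 5.8]
opening: 0.272
```

```bash
python3 - <<'E'
from h import *
from plant import ctrl
p,r=now(); s=ctrl.get_state(); O=np.array([.6329,-.0647,.0927]); print(p,tilt().inv().apply(p-O),(r.inv()*tilt()).as_rotvec(), s["contact_force"],s["opening"]*85.4)
E
```

```text
[ 0.63172406 -0.0662745   0.0984893 ] [-0.00148196  0.00097208 -0.00585122] [2.41034426e-05 4.18467777e-04 6.83405732e-04] [-6.17054912 -0.40499096  5.84906761] 23.26793248714402
```

Request:
{"name": "send_rows", "arguments": {"translation": [[0, 0, -0.2], [0, 0, -0.25], [0, 0, -0.25], [0, 0, 0]], "rotation": [[0, 0, 0], [0, 0, 0], [0, 0, 0], [0, 0, 0]], "grip": [16, 16, 16, 16]}}

```text
time: 23.85
eef_pos: [0.624, -0.0667, 0.1177]
tcp_rot: [0.667, 0.72, 0.14, 0.13]
contact_force: [-0.9, -0.6, -1.7]
opening: 0.265
```

```bash
cat > st.py <<'E'
from h import *
from plant import ctrl
p,r=now(); s=ctrl.get_state(); O=np.array([.6329,-.0647,.0927]); print(tilt().inv().apply(p-O),(r.inv()*tilt()).as_rotvec(), "F tool",r.inv().apply(s["contact_force"]),s["wrist_torque"],s["opening"]*85.4,s["time"])
E
python3 st.py
```

```text
[-0.0013785   0.00100999 -0.02650794] [0.0008582  0.00070694 0.00038693] F tool [-0.56437668 -1.4926471   1.26404062] [-0.09918735  0.38970162 -0.03116219] 22.641186701736167 23.85
```

Request:
{"name": "send_rows", "arguments": {"translation": [[0, 0, -0.25], [0, 0, -0.25], [0, 0, -0.25], [0, 0, 0]], "rotation": [[0, 0, 0], [0, 0, 0], [0, 0, 0], [0, 0, 0]], "grip": [16, 16, 16, 16]}}

```text
time: 24.35
eef_pos: [0.6157, -0.0674, 0.1387]
tcp_rot: [0.667, 0.72, 0.14, 0.13]
contact_force: [-1.0, -0.2, -1.6]
opening: 0.268
```

```bash
python3 st.py; python3 - <<'E'
from h import *
im,K,T=cam("wrist"); np.savez("w10.npz",im=im,K=K,T=T); O=np.array([.6329,-.0647,.0927])
h=cv2.cvtColor(im,cv2.COLOR_BGR2HSV)
m=cv2.inRange(h,(0,100,50),(10,255,255))|cv2.inRange(h,(170,100,50),(180,255,255))
n,l,s,c=cv2.connectedComponentsWithStats(m)
print("wrist rim",proj(K,T,O),[(s[i].tolist(),c[i].round(1)) for i in range(1,n) if s[i,4]>10])
a=cv2.resize(im[200:360,190:370],None,fx=3,fy=3,interpolation=2)
im2,K2,T2=cam("scene"); np.savez("s10.npz",im=im2,K=K2,T=T2)
u=proj(K2,T2,O); print("scene rim",u); x,y=u.astype(int); x0=max(0,x-20);y0=y-40
h=cv2.cvtColor(im2,cv2.COLOR_BGR2HSV); m=cv2.inRange(h,(0,100,40),(10,255,255))|cv2.inRange(h,(170,100,40),(180,255,255))
yy,xx=np.nonzero(m[y-25:y+25,x-25:x+25]); print("scene red",list(zip(xx+x-25,yy+y-25)))
b=cv2.resize(im2[y-30:y+30,x-22:x+23],(360,480),interpolation=2)
cv2.imwrite("pics/fin.png",np.hstack([cv2.resize(a,(440,480)),b]))
E
```

```text
[-0.00142774  0.0011878  -0.04915921] [0.00115154 0.0008622  0.00051153] F tool [-0.10965178 -1.49552956  1.10322353] [-0.04386336  0.47859337  0.03017078] 22.85701153547837 24.35
wrist rim [272.99591568 225.50201904] [([270, 9, 38, 47, 1206], array([288.4,  32.2])), ([262, 213, 12, 11, 22], array([266.1, 216.4]))]
scene rim [324.59855776 193.9258152 ]
scene red [(np.int64(324), np.int64(197))]
```

View pics/fin.png

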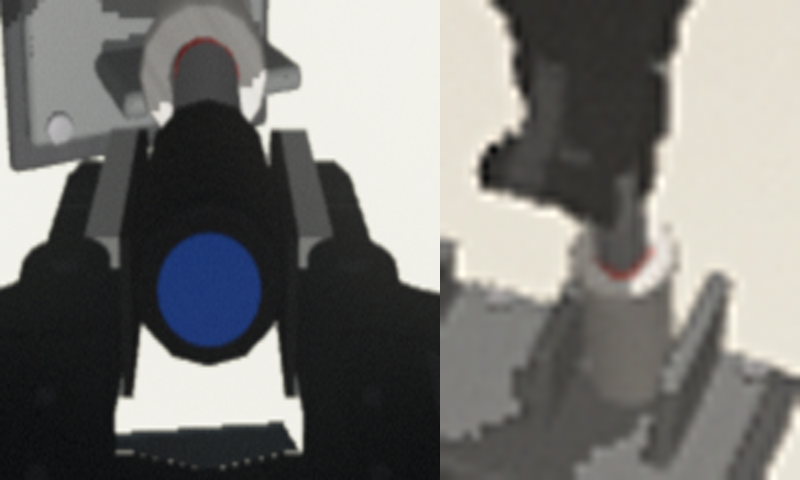

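Request:
{"name": "send_rows", "arguments": {"translation": [[0, 0, -0.03], [0, 0, -0.03], [0, 0, 0], [0, 0, 0]], "rotation": [[0, 0, 0], [0, 0, 0], [0, 0, 0], [0, 0, 0]], "grip": [16, 16, 16, 16]}}

```text
time: 24.95
eef_pos: [0.6153, -0.0674, 0.1397]
tcp_rot: [0.668, 0.72, 0.14, 0.13]
contact_force: [-0.1, 0.2, -2.1]
opening: 0.271
```

```bash
cat > ring.py <<'E'
from h import *
im,K,T=cam("wrist"); O=np.array([.6329,-.0647,.0927]); np.savez("w11.npz",im=im,K=K,T=T)
def mask(im):
    h=cv2.cvtColor(im,cv2.COLOR_BGR2HSV); return (cv2.inRange(h,(0,100,50),(10,255,255))|cv2.inRange(h,(170,100,50),(180,255,255)))
old=np.load("w10.npz")
for nm,i,t in(("old",old["im"],old["T"]),("new",im,T)):
    m=mask(i)[190:260,240:300]; cols=m.sum(0)//255; ys=np.nonzero(m)[0]; print(nm,m.sum()//255,"cols",cols[cols>0],"rows",ys.min()+190,ys.max()+190)
    # px per mm of rod travel near camera-side of rod at rim
    S=O+.008*np.array([-np.sin(.075),np.cos(.075),0]); print("px/mm",(proj(K,t,S+.001*A)-proj(K,t,S)))
    u=int(round(proj(K,t,O)[0]))-1
    print(i[200:236,270].tolist())
E
python3 st.py; python3 ring.py
```

```text
[-0.00140025  0.00111301 -0.05026457] [0.00097362 0.00065731 0.00015386] F tool [ 0.21850382 -0.82193101  1.9370306 ] [ 2.79994559e-02  3.57214147e-01 -3.19031068e-04] 23.18002732402558 24.95
old 24 cols [4 2 3 2 2 2 1 1 2 1 1 1 1 1] rows 213 223
px/mm [-0.00802216  0.48638458]
[[103, 105, 107], [110, 114, 116], [128, 133, 134], [135, 140, 142], [138, 142, 143], [137, 140, 143], [140, 144, 147], [138, 141, 143], [139, 143, 146], [139, 143, 145], [136, 142, 144], [133, 136, 142], [96, 99, 125], [52, 54, 108], [48, 49, 95], [63, 64, 78], [68, 66, 69], [69, 69, 69], [66, 66, 67], [69, 67, 69], [69, 69, 70], [69, 69, 69], [68, 68, 69], [67, 69, 69], [67, 68, 68], [70, 71, 70], [69, 67, 68], [68, 68, 68], [69, 68, 70], [69, 67, 70], [66, 67, 66], [71, 70, 70], [68, 68, 69], [59, 59, 59], [38, 36, 36], [26, 28, 26]]
new 32 cols [4 1 3 3 2 2 2 2 2 1 1 1 1 1 1 1 2 1 1] rows 213 223
px/mm [-0.00759601  0.48117613]
[[102, 106, 108], [116, 119, 123], [130, 136, 138], [137, 141, 144], [136, 140, 141], [136, 141, 143], [137, 143, 144], [138, 143, 146], [139, 143, 146], [137, 142, 144], [137, 142, 143], [132, 137, 141], [76, 80, 111], [38, 39, 102], [49, 51, 95], [65, 64, 78], [67, 67, 68], [68, 67, 68], [70, 69, 69], [67, 66, 67], [68, 67, 68], [69, 69, 68], [68, 68, 68], [68, 68, 67], [70, 69, 70], [70, 68, 68], [68, 69, 69], [68, 67, 69], [70, 69, 70], [68, 67, 66], [67, 65, 67], [67, 67, 68], [67, 66, 67], [61, 63, 63], [38, 38, 38], [27, 27, 28]]
```

Request:
{"name": "send_rows", "arguments": {"translation": [[0, 0, -0.02], [0, 0, 0], [0, 0, 0], [0, 0, 0]], "rotation": [[0, 0, 0], [0, 0, 0], [0, 0, 0], [0, 0, 0]], "grip": [16, 16, 16, 16]}}

```text
time: 25.5
eef_pos: [0.615, -0.0674, 0.1403]
tcp_rot: [0.668, 0.72, 0.14, 0.13]
contact_force: [-0.2, -0.8, -1.8]
opening: 0.27
```

```bash
python3 st.py; python3 - <<'E'
from h import *
O=np.array([.6329,-.0647,.0927]); L=[]
for i in range(4):
    im,K,T=cam("scene"); L.append(im.astype(float))
d=np.load("s10.npz")
for nm,i in(("old",d["im"].astype(float)),("new",np.mean(L,0))):
    e=(i[:,:,2]-(i[:,:,0]+i[:,:,1])/2); e-=0
    print(nm); print(e[190:202,318:332].round().astype(int))
S=O+.008*np.array([-.7,-.7,0]); print("px/mm",proj(K,T,S+.001*A)-proj(K,T,S))
im,K,T=cam("top"); u=proj(K,T,(.636,.0465,.087)); print("top pink vial pred",u)
for nm,b in(("weight",0),): pass
o=np.load("top0.npz")["image"].astype(int); df=np.abs(im.astype(int)-o).sum(2)
for nm,(x,y) in dict(weight=(332,206),timer=(177,204),pot=(170,163),orange=(229,264)).items(): print(nm,"diff",df[y-10:y+10,x-10:x+10].mean().round(1))
print("ref",df[230:240,380:400].mean())
E
```

```text
[-0.00138791  0.00109717 -0.05089209] [0.00097386 0.00067853 0.00018542] F tool [-0.76795819 -0.86596822  1.54676677] [-0.00713996  0.2552231   0.00307268] 23.086951919817373 25.5
old
[[13  8  4  4  4  3  4  4  4  6 12 12 14 11]
 [14 14  7  5  4  4  4  4  2  8 10 10 13 12]
 [15 10  7  7  4  4  4  4  4  4 11  9 12 12]
 [12  8  6  5  2  3  4  4  4  8 14 10 10 14]
 [ 9  8  6  8  3  3  4  3  4 23 46  9 10 12]
 [12  7 10 18  8  6  2  3 17 37 21  8 10 12]
 [11  9  8 10 32 28 11 18 46 20  8 10 10 12]
 [10  8  8  8 10 42 54 48 36  8 10 11 10 15]
 [ 2  7  6  8  6  7  6  6 10 11 10  6  9 14]
 [ 2  4  7  7  6  9  8 10 10 10  8  4  8 14]
 [ 4  6  6  8  7  6  6  6  8  6  6  7  8 15]
 [ 1  4  6  8  6  6  6  6  8  6  8  6 10 16]]
new
[[14 13 13  4  4  4  3  4  4  7 11 12 13 11]
 [14 13  7  5  4  4  4  4  4  7  9 10 13 11]
 [14  9  6  5  3  4  4  3  3  8 14  9 11 13]
 [13  8  7  9  3  3  4  4  3 23 49  9  9 14]
 [ 8  6 11 29  8  3  3  3  3 22 43  9 10 13]
 [11  7  8 20 35  7  4  8 13 36 22  8 10 13]
 [10  7  8  9 32 39 29 46 44 35  8  9 10 12]
 [ 9  7  7  8  9 24 36 42 36  8 10 10 10 14]
 [ 2  6  8  8  8  6  6  8  9 10 11  8  9 15]
 [ 2  4  7  7  8  8  9 11 11  9  7  5  9 14]
 [ 3  4  6  6  6  7  7  7  8  7  7  6  8 14]
 [ 2  4  6  7  7  7  7  8  7  8  7  6  8 14]]
px/mm [-0.01575383 -0.19310056]
top pink vial pred [254.603616   173.33246658]
weight diff 49.9
timer diff 34.4
pot diff 28.3
orange diff 36.4
ref 40.89
```

```bash
python3 - <<'E'
from h import *
O=np.array([.6329,-.0647,.0927])
im,K,T=cam("wrist")
print([b for b in blobs(im,(100,120,40),(130,255,255),(180,80,400,419),300)])
for d in(.043,.044,.045,.046,.047): print(d,proj(K,T,O+(.038+d)*A))
h=im.astype(int)
for c in(266,270,274): print(c,[(r,int(h[r,c,2]-h[r,c,0]),int(h[r,c,0])) for r in range(209,219)])
E
python3 st.py
```

```text
[(1331, [275.1, 296.1], [74, 197, 43, 39])]
0.043 [272.27569776 294.09454801]
0.044 [272.25685852 295.49200642]
0.045 [272.2377272  296.91113086]
0.046 [272.21829695 298.35242913]
0.047 [272.19856072 299.81642503]
266 [(209, 6, 136), (210, 6, 137), (211, 7, 137), (212, 8, 132), (213, 17, 101), (214, 37, 58), (215, 61, 35), (216, 57, 44), (217, 28, 57), (218, 6, 65)]
270 [(209, 8, 138), (210, 7, 135), (211, 14, 122), (212, 39, 71), (213, 63, 37), (214, 45, 48), (215, 14, 64), (216, 2, 68), (217, -1, 68), (218, 0, 71)]
274 [(209, 7, 137), (210, 8, 134), (211, 20, 111), (212, 43, 63), (213, 43, 52), (214, 14, 66), (215, 0, 70), (216, 0, 71), (217, -1, 70), (218, -1, 73)]
[-0.00136104  0.00110459 -0.05088904] [0.00094496 0.00065045 0.00024088] F tool [ 0.23256952 -1.32391795  1.57994826] [-0.04927575  0.25269669  0.03590775] 22.406314633594977 25.8
```

```bash
python3 -c "
from plant import ticket,ctrl
print(ctrl.get_state()['dq'].round(4)); print(ticket.sign_off())"
```

```text
[ 0.001   0.0008  0.0001  0.0002 -0.0002 -0.0001]
the job is handed in; nothing more can be done
None
```

I loaded both vials in the order asked, drew the piston until its red ring reached the rim, and handed the job in at about 26 s while still holding it still.

- **Vials:** The red-topped vial is in the one-dot pocket and the green-topped vial in the two-dot pocket. Each met the pocket floor at the expected height with about 10 N. A wrist picture after release put both caps at seated height, within about 1.5 mm of the pocket centres.
- **Piston:** I pulled it straight along the barrel axis, with sideways drift under 1 mm and about 2 N or less sensed on the tool once the pull began. The arm's readings give a travel of 45.0 mm. The wrist picture of the head gives about 44.7 mm, and red shows at the rim in both views.
- **Weaker checks:** The ring is only about half a pixel to two pixels tall in the pictures, so the last 1 mm rests on the travel figures. The top-view comparison for the weight, pot, timer and orange vial showed differences of about the picture noise (the weight slightly more). I sent no move towards any of them.

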